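# Angle the tongued lid board into the case's groove rail and lower it to lock

## Task

Close the small plywood shipping case with its lid board: take the lid by its batten, angle its tongued edge in under the lip of the metal groove rail until you feel it meet the back of the groove, then lower the front so that the lid lies flat, fully down and squarely on the case, hooked behind the rail's ridge. Work gently, never forcing the joint, then let go; leave the tape measure, the glue stick and the ink bottle alone.

Things in the scene. Friction and masses are not known exactly. Their poses are not given: they have to be found in the camera images.
- lid: Loose plywood lid board, 0.24 to 0.39 kg, lying on the bench, batten up. Origin: centre of the underside of its body; x points to the tongued edge, y along the board, z up. Body x -56..56, y -75..75, z 0..14 mm. Tongue on the +x edge, full length: x 56..77, z 1.5..7.5. Recess across the underside: x 39..50, z 0..6.5. The heel between recess and tongue, x 50..56, reaches down to z 0.
- lid_grip (a point): Point on the lid: middle of its grip batten, 29 mm above the lid's underside. The batten runs along lid y: 18 wide (x -9..9), 90 long (y -45..45), from z 14 to z 44 mm.
- lid_heel (a point): Point on the lid: lower outer edge of the heel at mid-length, x 56, y 0, z 0 mm in the lid's frame, below the root of the tongue.
- tongue_tip (a point): Point on the lid: middle of the tongue's outer face, x 77, y 0, z 4.5 mm in the lid's frame.
- case: Fixed open plywood case, 168 (x) by 154 (y) mm. Origin: centre of its underside on the bench; x points from its front to the metal groove rail at its rear, z up. Front wall (x -84..-58) and side walls (y 67..77 either side, x -58..4) end at z 46 mm, where the closed lid's underside rests. A carton inside stays below z 43. Set the lid down with less than 60 N.
- case_front (a point): Point on the case: middle of the top of the front wall, x -71, z 46 mm. The closed lid's front edge lies over this wall or, with the rail set near, overhangs it by up to 11 mm.
- joint_middle (a point): Fixed point on the case, x 34, y 0, z 46 mm. The aluminium rail is screwed down through slots and stays put, anywhere from 15 mm before to 15 mm behind its middle along case x: no pose tells this, it must be felt, at the front of its ridge or the back of its groove. With the lid closed, lid_heel lies here plus the rail's shift (+- 1.5 mm play), the ridge in the lid's recess, the heel behind it.
- groove_middle (a point): Fixed point on the case, x 56.5, z 50.5 mm: back of the groove, rail in mid-position. Then, in case mm: ridge x 20..26.5, top z 51; floor behind it z 40; lip x from 44, z 56.5..65; rail ends at x 67. A level lid cannot enter. Pitched 25 degrees, front up, it slides in along its own plane, over the ridge, under the lip; at the back, lid_heel is 4 mm above and within 1 mm of its closed x.
- tape_measure: Bystander: yellow tape measure, 63 x 90 x 38 mm, origin under its middle.
- glue_stick: Bystander: upright glue stick, 26 mm across, 96 mm tall, origin under its middle.
- ink_bottle: Bystander: grey ink bottle, 49 mm across, 90 mm tall, origin under its middle.
- rail_deck: Rear deck of the case, a plywood block 80 by 154 by 26 mm, fixed, with the aluminium rail screwed on top. Its origin lies 6 mm above that of the case and its axes are those of the case; the block spans x 4..84. The lid must never press on the rail with more than 25 N.

How it is judged (in metres and radians):
On the way:
1. the tongue is in at the height of the groove with the front of the lid raised (at least 6 degrees) (angle between lid's own z axis and vertical above 0.105 rad and x of tongue_tip in the frame of case above 0.036 m and z of tongue_tip in the frame of case between 0.038 and 0.0565 m), for 0.1 s.
At the end, for the whole second after the job is handed in: The lid lies flat (within 1.1 degrees), fully down with its heel level with the tops of the case walls (46 mm, +- 1.5 mm), its tongue in the groove (tip at case x 36.5 to 74.5 mm, as the rail is set), square to the case (within 3.4 degrees), centred side to side within 8 mm, let go and at rest (angle between lid's own z axis and vertical below 0.02 rad and z of lid_heel in the frame of case between 0.0445 and 0.0475 m and x of tongue_tip in the frame of case between 0.0365 and 0.0745 m and y of tongue_tip in the frame of case between -0.008 and 0.008 m and angle between the x axis of lid and the x axis of case, either way round below 0.06 rad and linear speed of lid below 0.02 m/s); the robot touches nothing.
It fails at once if the joint is forced: more than 25 N between the lid and the groove rail (contact force between lid and rail_deck above 25 N).
It fails at once if the lid is dropped or slammed on the case: more than 60 N between them (contact force between lid and case above 60 N).
It fails at once if the tape measure is disturbed (moved more than 15 mm) (distance of tape_measure from where it was at the start of the episode above 0.015 m).
It fails at once if the glue stick is disturbed (moved more than 15 mm) (distance of glue_stick from where it was at the start of the episode above 0.015 m).
It fails at once if the ink bottle is disturbed (moved more than 15 mm) (distance of ink_bottle from where it was at the start of the episode above 0.015 m).
It also fails if it takes over 56 s, if anything falls off the work surface, if the arm or the gripper's body presses on something with over 40 N, if the wrist force passes 120 N, or if a joint passes its speed limit or range.

## Robot

A 6-joint arm with a two-finger parallel gripper is mounted at the origin on a cart in front of the work surface, level with it; the furniture and walls round the work are solid. World frame = base frame: x ahead of the robot, y to its left, z up, the work surface at z = 0. Lengths are in mm, angles in degrees, forces in N, time in s.
With the tool pointing down it reaches from about 350 to 850 mm from the base axis. Payload 8.1 kg.
Tool frame: the origin (TCP) lies between the finger pads; the fingertips stand 25 mm ahead of it and the grasp point (between the pads) lies 6 mm ahead of it (r.tcp_to_tips is the distance from the TCP to the fingertips, in mm); z points along the fingers, y is the line along which they close (so a half turn about z gives the same grasp; the last joint's range is limited). The gripper opens to 85 mm and grips with 20 to 120 N. Pads are 22 mm wide; open, the fingers measure 114 mm over their backs; the gripper's body (76 mm by 85 mm) begins 54 mm behind the grasp point. The pads swing forward as they close: fully open they stand 13 mm farther back than shut.
Start: joints at [-80.065, 7.471, 85.268, -0, 87.261, -4.893], TCP at [153.573, -580.018, 256.292] pointing down, gripper open.
Joint ranges: [-169.43, 169.43], [-51.17, 129.36], [1.28, 143.12], [-76.62, 256.62], [0, 156.53], [-152.29, 152.29]. Speed limits (degrees/s): [136.94, 136.94, 159.86, 180, 180, 180].

## Interface

Orientations are given as [roll, pitch, yaw] about the fixed x, y, z axes, in that order (R = Rz(yaw) Ry(pitch) Rx(roll)).
In Python, from bench import r gives the robot as it stands.
- The arm moves only by the tool apply_moves, never from a script. Its arguments are lists of equal length, an entry for each row: "angular": the turn, a rotation vector about the world's x, y, z in units of 8 degrees (1.0 is 8 degrees), a list of three; "travel": the shift along the world's x, y, z in units of 40 mm (1.0 is 40 mm), a list of three; "jaw": the opening, from 0 (shut) to 1 (fully open). A call has 1 to 20 rows; each row shifts and turns the commanded pose from where the row before left it; what a row does not reach is not made up. A row lasts 1/8 s, in which the tool goes at most 62.5 mm and 10.7 degrees, less where a joint would pass 70% of its speed; a pose out of reach is approached as far as the arm can. A call is refused whole if a number of a shift passes 1 or a number of a turn 1, either way. A call with a gripper value outside its range is refused whole. The fingers move at their own pace and stop on an object; "force" is the grip in N (left out, the last holds). Time passes only in rows, so rows that do not move let the fingers close. It gives the time, the measured TCP pose, the force, the opening and the grip force at its end, in the units of the state.
- r.sense(): the state, without advancing time (a new reading comes with each control period).
- r.snapshot(name): name is "scene" or "side" or "wrist"; returns a dict with "color" (400x640x3 uint8, red, green, blue), "fx", "fy", "cx", "cy" (pixels), "R" (3x3) and "t" (3): a world point X has camera coordinates R X + t; the wrist camera has in their place "mount" (4x4, takes a point from camera to tool coordinates, whose origin is the TCP and whose axes are the flange's). Camera axes: x right, y down, z forward; pixel columns grow to the right and rows downward; lengths in mm; the calibration is good to about 2 mm. A picture is of the moment at which its call begins: read the wrist's pose just before it. There is no depth.
- r.hand_in(): hands the job in; it is judged then, once.
The state is a dict: "time": time; "joint_pos": joint angles; "qd": joint speeds; "joint_efforts": joint torques, N m; "tool_pos": TCP position; "tcp_rot": TCP orientation; "ft_force": force on the tool from outside, world axes, zero at the start; "wrist_torque": the same for the moment, N m; "finger_gap": finger opening in mm; "grip_force": force on a finger pad.
Only numpy, scipy, OpenCV 4.12 (cv2) and the standard library are available. Lean on these libraries where they do the work, as an engineer would, in place of code of your own. Each camera call takes 0.05 s, during which the arm holds its last target. There are 200 camera calls.

## Working session

There is one attempt and no reset: what is moved stays moved. The work goes in short steps, Python scripts to look and compute and a tool call to move; the robot and the scene stay as the last step left them, time stands still between calls to the robot, and variables do not carry over. Pictures are saved under pics/ and viewed, at most 10 in all, crops included, and the job is handed in when it is done.

Besides the shell and the picture viewer there is one more tool, called as a command line: name --argument value ..., lists and objects as JSON in quotes. apply_moves: Moves the arm, as the interface text tells. Its arguments: {"type":"object","properties":{"angular":{"type":"array"},"travel":{"type":"array"},"jaw":{"type":"array"},"force":{"type":"number"}},"required":["angular","travel","jaw"]}

```bash
mkdir -p pics; ls
python3 - <<'E'
from bench import r
import cv2,pickle
s=r.sense();print({k:s[k] for k in('time','tool_pos','tcp_rot','ft_force','finger_gap')})
d={}
for n in('scene','side'):
    d[n]=r.snapshot(n);cv2.imwrite(f'pics/{n}0.png',d[n]['color'][:,:,::-1])
    print(n,d[n]['fx'],d[n]['cx'],d[n]['cy'],d[n]['R'],d[n]['t'])
pickle.dump(d,open('d0.pkl','wb'))
E
```

```text
pics
{'time': 0.0, 'tool_pos': array([ 153.49071816, -579.50015027,  255.23023155]), 'tcp_rot': array([-1.79893060e+02, -1.18778797e-02,  1.48276905e+01]), 'ft_force': array([-0.84956104, -0.68820853,  0.08478606]), 'finger_gap': 85.66550649337984}
scene 364.6482259202714 320.1277115647894 203.10727683411994 [[-0.89260584 -0.45078308 -0.00703114]
 [-0.32896604  0.66189893 -0.67355115]
 [ 0.30827936 -0.59890269 -0.73910717]] [519.92936366 244.67603492 826.79068204]
side 518.5541999982486 317.85360610245317 204.79437029048663 [[ 0.98756339 -0.15688711  0.0102466 ]
 [-0.0550881  -0.40633376 -0.9120626 ]
 [ 0.1472544   0.90015516 -0.40992296]] [-591.55666454   89.01541725 1000.86109279]
```

View pics/scene0.png

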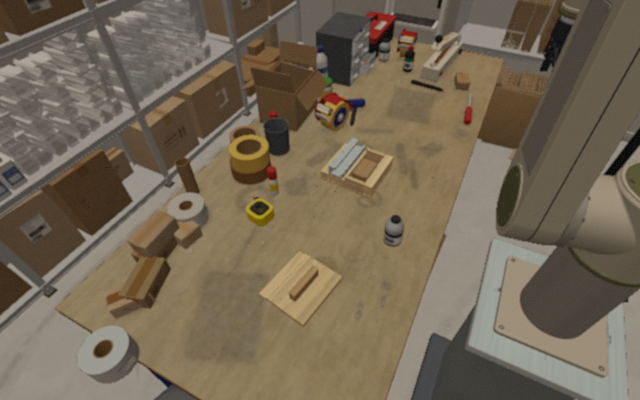

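View pics/side0.png

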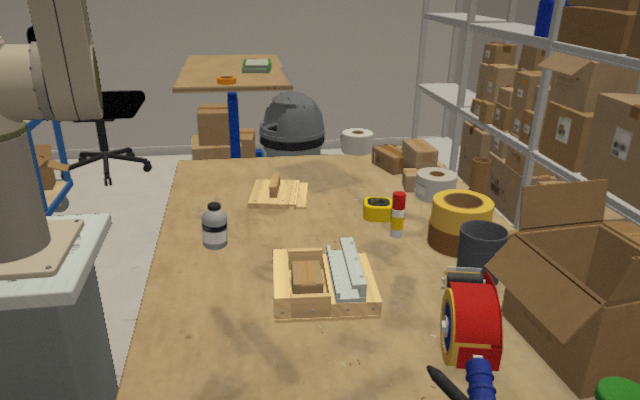

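The scene picture shows the lid at about (301,287) and the case at (357,167) with its rail at upper left. In the side picture the case is at (325,282), rail to the right, and the lid at (279,193). Next I'll enlarge both for their corners.

```bash
cat > h.py <<'E'
import numpy as np
def ray(c,p):
    R=np.array(c['R']);t=np.array(c['t']);o=-R.T@t
    return o,R.T@np.array([(p[0]-c['cx'])/c['fx'],(p[1]-c['cy'])/c['fy'],1])
def onz(c,p,z):
    o,d=ray(c,p);return o+d*(z-o[2])/d[2]
def proj(c,X):
    q=np.array(c['R'])@np.array(X)+np.array(c['t']);return np.array([c['fx']*q[0]/q[2]+c['cx'],c['fy']*q[1]/q[2]+c['cy']])
E
python3 - <<'E'
import pickle,cv2,numpy as np
d=pickle.load(open('d0.pkl','rb'))
def crop(n,x,y,w,h):
    im=cv2.resize(d[n]['color'][y:y+h,x:x+w,::-1],(400,300),interpolation=cv2.INTER_CUBIC)
    for i in range(0,w,10):cv2.line(im,(int(i*400/w),0),(int(i*400/w),5 if i%20 else 10),(0,0,255),1)
    for i in range(0,h,10):cv2.line(im,(0,int(i*300/h)),(5 if i%20 else 10,int(i*300/h)),(0,0,255),1)
    return im
a=np.vstack([np.hstack([crop('scene',255,245,100,75),crop('scene',310,130,100,75)]),np.hstack([crop('side',240,160,80,60),crop('side',265,230,120,90)])])
cv2.imwrite('pics/c1.png',a)
from h import *
for n,p,z in(('scene',(301,287),14),('side',(279,193),14),('scene',(357,167),46),('side',(325,282),30),('scene',(260,212),19),('side',(377,209),19),('scene',(273,190),0),('side',(398,236),0),('scene',(394,240),0),('side',(215,245),0)):print(n,p,onz(d[n],p,z).round())
E
```

```text
scene (301, 287) [529. 205.  14.]
side (279, 193) [534. 185.  14.]
scene (357, 167) [ 563. -206.   46.]
side (325, 282) [ 573. -240.   30.]
scene (260, 212) [741.  55.  19.]
side (377, 209) [740.  53.  19.]
scene (273, 190) [765. -49.   0.]
side (398, 236) [760. -43.   0.]
scene (394, 240) [380. -33.   0.]
side (215, 245) [387. -30.  -0.]
```

View pics/c1.png

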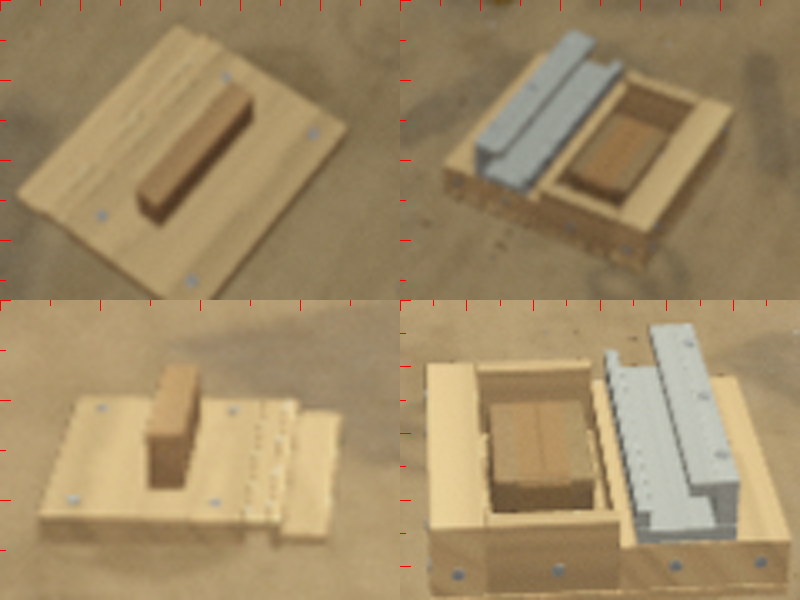

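The enlargements show the lid with its tongue towards world +x (tongue corners at scene (259.5,293) and (300,251)), and the case front wall top at scene (393,157.5)/(372.5,189.5). I'll fit the poses from corners cast onto their planes.

Run:
```python
import pickle,cv2,numpy as np
from h import *
d=pickle.load(open('d0.pkl','rb'))
f={'A':lambda u,v:('scene',(255+u/4,245+v/4)),'B':lambda u,v:('scene',(310+(u-400)/4,130+v/4)),'C':lambda u,v:('side',(240+u/5,160+(v-300)/5)),'D':lambda u,v:('side',(265+(u-400)*.3,230+(v-300)*.3))}
def fit(L):
    W=[];M=[]
    for k,u,v,x,y,z in L:
        n,p=f[k](u,v);W.append(onz(d[n],p,z)[:2]);M.append((x,y))
    W=np.array(W);M=np.array(M,float)
    a=W-W.mean(0);b=M-M.mean(0)
    th=np.arctan2((b[:,0]*a[:,1]-b[:,1]*a[:,0]).sum(),(a*b).sum())
    R=np.array([[np.cos(th),-np.sin(th)],[np.sin(th),np.cos(th)]]);t=W.mean(0)-R@M.mean(0)
    print('pose',t.round(1),np.degrees(th).round(2));print((W-(M@R.T+t)).round(1).tolist());return R,t
fit([('A',348,127,-56,-75,14),('A',18,192,77,75,7.5),('A',180,25,77,-75,7.5)])
fit([('C',80,395,-56,75,14),('C',40,515,-56,-75,14),('C',278,520,56,-75,14),('C',300,400,56,75,14),('C',328,537,77,-75,7.5),('C',342,412,77,75,7.5)])
# batten top
fit([('A',138,198,9,45,44),('A',252,100,-9,-45,44),('A',233,82,9,-45,44)])
R,t=fit([('B',733,110,-84,-77,46),('B',650,238,-84,77,46),('B',445,165,84,77,32),('B',540,192,4,77,46)])
fit([('D',427,363,-84,77,46),('D',430,527,-84,-77,46),('D',618,520,4,-77,46),('D',592,362,4,77,46),('D',790,542,84,-77,32),('D',738,378,84,77,32)])
L=[('B',733,110,-84,-77,46),('B',650,238,-84,77,46),('B',445,165,84,77,32),('D',427,363,-84,77,46),('D',430,527,-84,-77,46),('D',618,520,4,-77,46),('D',592,362,4,77,46),('D',790,542,84,-77,32),('D',738,378,84,77,32)]
R,t=fit(L)
for nm,k,u,v,z in(('lip rear near','D',738,485,65),('lip rear far','D',692,325,65),('lip front near','D',690,488,65),('lip front far','D',651,325,65),('ridge front far','D',606,350,51),('rail rear base near','D',738,538,32),('B lip rear -y','B',572,30,65),('B lip rear+y','B',477,145,65),('B lip front -y','B',594,42,65),('B lip front +y','B',496,153,65)):
    n,p=f[k](u,v);print(nm,(R.T@(onz(d[n],p,z)[:2]-t)).round(1))
```

```text
pose [521.6 200.6] -10.49
[[1.5, 0.1], [-0.5, -0.9], [-1.0, 0.8]]
pose [525.9 198.8] -10.71
[[-0.6, 0.9], [1.8, 0.0], [-1.2, 0.7], [-0.4, 0.1], [0.1, -2.9], [0.2, 1.1]]
pose [519.1 204.2] -7.64
[[-0.5, -0.3], [1.3, 1.9], [-0.9, -1.6]]
pose [ 567.1 -224. ] -4.09
[[2.3, -0.6], [-1.8, 2.5], [0.6, -2.5], [-1.2, 0.5]]
pose [ 572.4 -229.1] -4.88
[[-0.6, 0.4], [1.8, 1.1], [-0.3, 1.9], [-0.6, -3.2], [-0.2, 0.0], [-0.1, -0.2]]
pose [ 570.7 -227.5] -4.62
[[-0.6, 2.1], [-6.1, 5.4], [-3.6, 2.0], [1.5, -0.8], [3.2, -0.1], [1.1, 0.4], [1.4, -4.8], [1.1, -1.9], [1.9, -2.2]]
lip rear near [ 59.1 -80. ]
lip rear far [59.7 75.7]
lip front near [ 37.  -81.1]
lip front far [37.7 76.9]
ridge front far [13.6 76.1]
rail rear base near [ 61.7 -74.1]
B lip rear -y [ 56.9 -76.9]
B lip rear+y [52.6 78.8]
B lip front -y [ 35.  -72.3]
B lip front +y [36.4 79.2]
```

Lid ≈ (524,200), yaw −10.6°. Case ≈ (571,−227), yaw −4.8°. The rail looks about 7 mm forward of mid. Moving above the lid for a close look.

apply_moves --angular '[[0,0,0.4],[0,0,0.4],[0,0,0.4],[0,0,0.4],[0,0,0.4],[0,0,0.4],[0,0,0.4],[0,0,0.4],[0,0,0.4],[0,0,0.4],[0,0,0.4],[0,0,0.4],[0,0,0.4],[0,0,0.4],[0,0,0.4],[0,0,0.4],[0,0,0.4],[0,0,0.4],[0,0,0.4],[0,0,0.4]]' --travel '[[0.46,0.97,0],[0.46,0.97,0],[0.46,0.97,0],[0.46,0.97,0],[0.46,0.97,0],[0.46,0.97,0],[0.46,0.97,0],[0.46,0.97,0],[0.46,0.97,0],[0.46,0.97,0],[0.46,0.97,0],[0.46,0.97,0],[0.46,0.97,0],[0.46,0.97,0],[0.46,0.97,0],[0.46,0.97,0],[0.46,0.97,0],[0.46,0.97,0],[0.46,0.97,0],[0.46,0.97,0]]' --jaw '[1,1,1,1,1,1,1,1,1,1,1,1,1,1,1,1,1,1,1,1]' --force 100

```text
time: 2.6
tool_pos: [521.8, 197.3, 255.7]
tcp_rot: [-180.0, 0.0, 78.9]
ft_force: [0.4, -0.5, 1.1]
finger_gap: 85.7
grip_force: 0.0
```

Run:
```python
from bench import r
import cv2,pickle
s=r.sense();print({k:s[k] for k in('time','tool_pos','tcp_rot','ft_force','finger_gap','joint_pos')})
c=r.snapshot('wrist');cv2.imwrite('pics/w1.png',c['color'][:,:,::-1]);pickle.dump((s,c),open('w1.pkl','wb'));print(c['mount'],c['fx'])
```

```text
{'time': 2.6, 'tool_pos': array([521.79271134, 197.33006308, 255.7468383 ]), 'tcp_rot': array([-1.79961790e+02,  2.48416297e-02,  7.89407791e+01]), 'ft_force': array([ 0.37268423, -0.52714518,  1.10331335]), 'finger_gap': 85.73730301880164, 'joint_pos': array([ 1.54526496e+01,  1.01578894e+00,  9.21007130e+01, -5.18027907e-03,
        8.69287792e+01,  2.65121583e+01])}
[[ 4.05409829e-04 -9.53487958e-01 -3.01430837e-01  7.64091325e+01]
 [ 9.99999563e-01  1.32695317e-04  9.25208143e-04  5.59004626e-01]
 [-8.42176362e-04 -3.01431080e-01  9.53487595e-01 -1.17714814e+02]
 [ 0.00000000e+00  0.00000000e+00  0.00000000e+00  1.00000000e+00]] 308.8784460771446
```

View pics/w1.png

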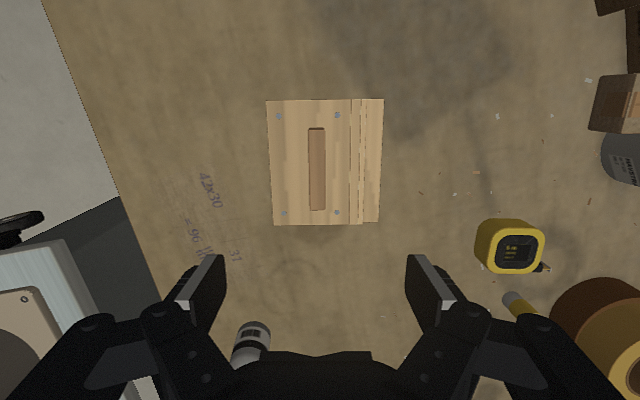

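The wrist view shows the lid body's left corners at (266,100)/(275,225), tongue corners at (384,98)/(379,222), and batten top from (309,128)–(325,128) to (311,210)–(327,210).

```bash
cat >> h.py <<'E'
from scipy.spatial.transform import Rotation as Ro
def wcam(s,c):
    T=np.eye(4);T[:3,:3]=Ro.from_euler('xyz',s['tcp_rot'],degrees=True).as_matrix();T[:3,3]=s['tool_pos']
    M=np.linalg.inv(T@np.array(c['mount']));return dict(c,R=M[:3,:3],t=M[:3,3])
def fitp(W,M):
    W=np.array(W);M=np.array(M,float);a=W-W.mean(0);b=M-M.mean(0)
    th=np.arctan2((b[:,0]*a[:,1]-b[:,1]*a[:,0]).sum(),(a*b).sum())
    R=np.array([[np.cos(th),-np.sin(th)],[np.sin(th),np.cos(th)]]);t=W.mean(0)-R@M.mean(0)
    print('pose',t.round(1),np.degrees(th).round(2),'res',(W-(M@R.T+t)).round(1).tolist());return R,t
E
python3 - <<'E'
import pickle,cv2
from h import *
s,c=pickle.load(open('w1.pkl','rb'));c=wcam(s,c)
g=c['color'].copy()
for nm,L in(('body',[(266,100,-56,75,14),(275,225,-56,-75,14),(384,98,77,75,7.5),(379,222,77,-75,7.5)]),('batten',[(309,128,-9,45,44),(325,128,9,45,44),(311,210,-9,-45,44),(327,210,9,-45,44)])):
    print(nm);fitp([onz(c,p[:2],p[4])[:2] for p in L],[p[2:4] for p in L])
E
```

```text
body
pose [526.  199.6] -9.85 res [[0.1, 0.2], [1.2, 0.5], [-0.9, -0.2], [-0.3, -0.5]]
batten
pose [526.3 200.3] -9.56 res [[0.7, 0.5], [-0.7, 0.3], [-0.0, -0.2], [-0.0, -0.7]]
```

apply_moves --angular '[[0,0,0.16],[0,0,0],[0,0,0],[0,0,0],[0,0,0],[0,0,0],[0,0,0],[0,0,0],[0,0,0],[0,0,0]]' --travel '[[0.11,0.09,-0.6],[0,0,-0.8],[0,0,-0.8],[0,0,-0.8],[0,0,-0.8],[0,0,-0.6],[0,0,-0.5],[0,0,-0.3],[0,0,-0.15],[0,0,0]]' --jaw '[1,1,1,1,1,1,1,1,1,1]'

```text
time: 3.9
tool_pos: [526.1, 199.6, 42.4]
tcp_rot: [180.0, -0.0, 80.1]
ft_force: [-0.2, 0.2, 0.7]
finger_gap: 85.5
grip_force: 0.0
```

apply_moves --angular '[[0,0,0],[0,0,0],[0,0,0],[0,0,0],[0,0,0],[0,0,0],[0,0,0],[0,0,0]]' --travel '[[0,0,0],[0,0,0],[0,0,0],[0,0,0],[0,0,0],[0,0,0],[0,0,0],[0,0,0]]' --jaw '[0,0,0,0,0,0,0,0]'

```text
time: 4.9
tool_pos: [526.3, 199.7, 42.9]
tcp_rot: [180.0, -0.0, 80.1]
ft_force: [-2.5, -0.6, 7.2]
finger_gap: 16.5
grip_force: 99.0
```

apply_moves --angular '[[0,0,0],[0,0,0],[0,0,0],[0,0,0],[0,0,0.325],[0,0,0.325]]' --travel '[[0,0,0.3],[0,0,0.6],[0,0,0.8],[0,0,0.8],[0,0,0.5],[0,0,0.2]]' --jaw '[0,0,0,0,0,0]'

```text
time: 5.65
tool_pos: [526.6, 199.7, 172.3]
tcp_rot: [179.9, -0.0, 85.4]
ft_force: [0.7, -0.5, -3.2]
finger_gap: 16.3
grip_force: 98.0
```

apply_moves --angular '[[0,0,0],[0.0256,0.3115,0],[0.0256,0.3115,0],[0.0256,0.3115,0],[0.0256,0.3115,0],[0.0256,0.3115,0],[0.0256,0.3115,0],[0.0256,0.3115,0],[0.0256,0.3115,0],[0.0256,0.3115,0],[0.0256,0.3115,0],[0,0,0],[0,0,0],[0,0,0]]' --travel '[[-0.05,-0.5,0],[0,-0.96,0],[0,-0.96,0],[0,-0.96,0],[0,-0.96,0],[0,-0.96,0],[0,-0.96,0],[0,-0.96,0],[0,-0.96,0],[0,-0.96,0],[0,-0.96,0],[0,-0.5,0],[0,0,0],[0,0,0]]' --jaw '[0,0,0,0,0,0,0,0,0,0,0,0,0,0]'

```text
time: 7.4
tool_pos: [523.8, -223.7, 170.2]
tcp_rot: [-155.0, -0.0, 85.3]
ft_force: [-0.2, 0.1, -3.4]
finger_gap: 16.3
grip_force: 98.4
```

Run:
```python
from bench import r
import cv2,pickle,numpy as np
s=r.sense();print({k:s[k] for k in('time','tool_pos','tcp_rot','ft_force','wrist_torque','finger_gap','joint_pos')})
d={}
for n in('scene','side','wrist'): d[n]=r.snapshot(n)
pickle.dump((s,d),open('d1.pkl','wb'))
def crop(n,x,y,w,h):
    im=cv2.resize(d[n]['color'][y:y+h,x:x+w,::-1],(400,300),interpolation=cv2.INTER_CUBIC)
    for i in range(0,w,10):cv2.line(im,(int(i*400/w),0),(int(i*400/w),5 if i%20 else 10),(0,0,255),1)
    for i in range(0,h,10):cv2.line(im,(0,int(i*300/h)),(5 if i%20 else 10,int(i*300/h)),(0,0,255),1)
    return im
side=cv2.resize(d['side']['color'][150:330,230:430,::-1],(667,600),interpolation=cv2.INTER_CUBIC)
cv2.imwrite('pics/s1.png',side)
cv2.imwrite('pics/c2.png',np.vstack([crop('scene',300,90,120,90),crop('wrist',0,0,640,400)]))
```

```text
{'time': 7.4, 'tool_pos': array([ 523.76065726, -223.72990269,  170.23568634]), 'tcp_rot': array([-1.55007435e+02, -4.04652992e-02,  8.53050666e+01]), 'ft_force': array([-0.15039905,  0.11423657, -3.43073785]), 'wrist_torque': array([ 0.01780656, -0.40731533, -0.01735904]), 'finger_gap': 16.283256947306423, 'joint_pos': array([-23.61795062,  28.08318132,  72.8590968 ,  -8.03942411,
       102.74183442, -19.06118941])}
```

View pics/s1.png

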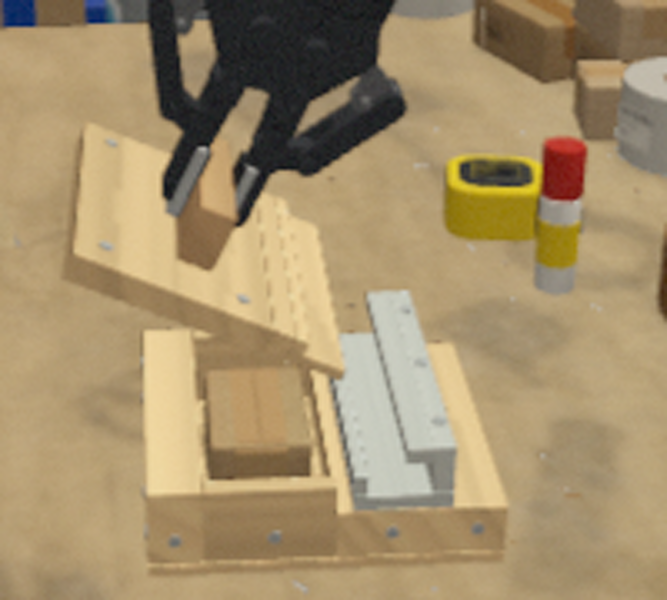

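The side view shows the pitched lid held well, its near tongue corner at crop (343,377), the case front-top near corner at (148,495), and the rail's near lip corner at (455,450).

Run:
```python
import pickle
from h import *
s,d=pickle.load(open('d1.pkl','rb'));c=d['side']
P=lambda u,v:(230+u*.3,150+v*.3)
Rt=Ro.from_euler('xyz',s['tcp_rot'],degrees=True).as_matrix()
# lid axes: x=tool y, z=-tool z, y=z cross x
X=Rt[:,1];Z=-Rt[:,2];Y=np.cross(Z,X);o=s['tool_pos']-42.4*Z
print('lidx',X.round(3),'origin',o.round(1))
w=lambda q:o+q[0]*X+q[1]*Y+q[2]*Z
for nm,q,p in(('tongue near top',(77,-75,7.5),(343,373)),('body front near top',(-56,-75,14),(76,250)),('body front far top',(-56,75,14),(88,124)),('tongue far top',(77,75,7.5),(316,224)),('body rear near top',(56,-75,14),(305,343))):
    print(nm,'pix',np.round(P(*p),1),'pred',proj(c,w(q)).round(1))
L=[(148,495,-84,-77,46),(335,488,4,-77,46),(505,512,84,-77,32),(145,332,-84,77,46)]
R,t=fitp([onz(c,P(*p[:2]),p[4])[:2] for p in L],[p[2:4] for p in L])
for nm,u,v,z in(('lip rear near',455,450,65),('lip rear far',409,292,65),('lip front near',411,452,65),('lip front far',368,292,65),('ridge front near?',355,495,51)):
    print(nm,(R.T@(onz(c,P(u,v),z)[:2]-t)).round(1))
```

```text
lidx [ 0.903 -0.074 -0.423] origin [ 505.9 -222.2  131.8]
tongue near top pix [332.9 261.9] pred [333.  261.4]
body front near top pix [252.8 225. ] pred [251.2 225.8]
body front far top pix [256.4 187.2] pred [254.9 185.9]
tongue far top pix [324.8 217.2] pred [324.2 217.6]
body rear near top pix [321.5 252.9] pred [322.2 253. ]
pose [ 572.6 -230.1] -5.05 res [[2.3, 0.7], [-0.3, 1.9], [-1.6, -1.2], [-0.5, -1.4]]
lip rear near [ 58.  -75.8]
lip rear far [57.1 78.1]
lip front near [ 37.7 -76.3]
lip front far [35.1 79.2]
ridge front near? [ 11.3 -88.5]
```

View pics/c2.png

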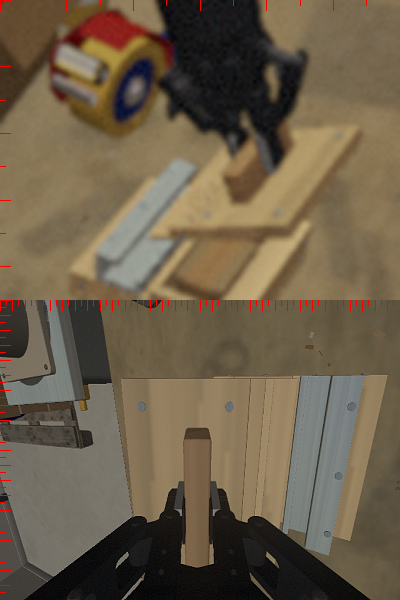

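Run:
```python
import pickle
from h import *
s,d=pickle.load(open('d1.pkl','rb'));c=wcam(s,d['wrist'])
P=lambda u,v:(u*1.6,(v-300)*4/3)
for nm,u,v,z in(('deck rear +y (84,77)',387,375,32),('deck rear -y?',352,541,32),('lip rear +y',362,375,65),('lip rear edge low',330,555,65),('lip front +y',331,376,65),('lip front low',306,545,65)):
    X=onz(c,P(u,v),z)[:2];a=np.radians(-4.9);R=np.array([[np.cos(a),-np.sin(a)],[np.sin(a),np.cos(a)]])
    print(nm,X.round(1),(R.T@(X-[572.4,-229])).round(1))
```

```text
deck rear +y (84,77) [ 660.4 -157.8] [81.6 78.4]
deck rear -y? [ 651.6 -310.4] [ 85.8 -74.3]
lip rear +y [ 633.6 -155.7] [54.7 78.3]
lip rear edge low [ 625.2 -307.9] [ 59.4 -74.1]
lip front +y [ 611.8 -154.6] [32.9 77.5]
lip front low [ 602.6 -303.4] [ 36.4 -71.6]
```

apply_moves --angular '[[0,0,0],[0,0,0],[0,0,0],[0,0,0]]' --travel '[[0.01,-0.03,-0.3],[0,0,-0.3],[0,0,-0.25],[0,0,-0.13]]' --jaw '[0,0,0,0]'

```text
time: 8.05
tool_pos: [523.8, -225.3, 129.6]
tcp_rot: [-154.9, -0.0, 85.3]
ft_force: [-0.2, -0.3, -2.8]
finger_gap: 16.3
grip_force: 98.4
```

Run:
```python
from bench import r
import cv2,pickle
from h import *
s=r.sense();c=wcam(s,r.snapshot('wrist'))
g=cv2.cvtColor(c['color'],cv2.COLOR_RGB2GRAY)
L=cv2.createLineSegmentDetector().detect(g)[0][:,0]
Rt=Ro.from_euler('xyz',s['tcp_rot'],degrees=True).as_matrix();print('lid yaw',np.degrees(np.arctan2(Rt[1,1],Rt[0,1])))
for l in L:
    n=np.hypot(l[2]-l[0],l[3]-l[1])
    if n>70 and min(l[0],l[2])>300:
        for z in(65,32):
            a,b=onz(c,l[:2],z),onz(c,l[2:],z);
            if a[1]>b[1]:a,b=b,a
            print(l.round(1),z,a[:2].round(1),b[:2].round(1),'yaw %.2f'%-np.degrees(np.arctan2(b[0]-a[0],b[1]-a[1])))
cv2.imwrite('pics/w2.png',c['color'][:,:,::-1])
```

```text
lid yaw -4.674873019065917
[428.6 294.3 592.5 399.1] 65 [ 646.9 -307.2] [ 565.5 -262. ] yaw 60.98
[428.6 294.3 592.5 399.1] 32 [ 659.8 -336.8] [ 562.7 -282.9] yaw 60.98
[452.5 306.8 483.6  95.5] 65 [ 578.7 -267.5] [ 587.2 -151.6] yaw -4.19
[452.5 306.8 483.6  95.5] 32 [ 578.5 -289.5] [ 588.6 -151.2] yaw -4.19
[497.  335.7 545.7  95.6] 65 [ 602.1 -280.7] [ 611.3 -153.7] yaw -4.14
[497.  335.7 545.7  95.6] 32 [ 606.3 -305.3] [ 617.2 -153.8] yaw -4.14
[638.1  94.6 553.1  95.4] 65 [ 641.5 -156. ] [ 613.9 -153.9] yaw 85.51
[638.1  94.6 553.1  95.4] 32 [ 653.3 -156.5] [ 620.4 -153.9] yaw 85.51
[486.3  97.  454.9 309.3] 65 [ 580.1 -268.9] [ 588.4 -152.3] yaw -4.09
[486.3  97.  454.9 309.3] 32 [ 580.  -291.1] [ 590.  -152.1] yaw -4.09
[550.3  95.6 500.1 338.3] 65 [ 603.6 -282. ] [ 612.9 -153.9] yaw -4.12
[550.3  95.6 500.1 338.3] 32 [ 608.2 -306.8] [ 619.2 -153.9] yaw -4.12
[466.9  97.2 358.1  98.7] 65 [ 580.2 -151.7] [ 526.4 -147.9] yaw 85.91
[466.9  97.2 358.1  98.7] 32 [ 580.2 -151.4] [ 516.  -146.8] yaw 85.91
[578.7 359.2 639.  162.2] 65 [ 638.6 -284.7] [ 645.9 -183. ] yaw -4.12
[578.7 359.2 639.  162.2] 32 [ 649.8 -309.9] [ 658.5 -188.7] yaw -4.12
[401.8 104.4 386.8 292. ] 65 [ 540.7 -265.5] [ 549.8 -152.7] yaw -4.63
[401.8 104.4 386.8 292. ] 32 [ 533.1 -287. ] [ 544.  -152.5] yaw -4.63
[398.1 104.6 324.4 104.9] 65 [ 548.  -152.6] [ 506.  -149.6] yaw 85.79
[398.1 104.6 324.4 104.9] 32 [ 541.7 -152.5] [ 491.8 -148.8] yaw 85.79
[389.  233.1 399.3 104.4] 65 [ 542.5 -225.4] [ 548.6 -152.6] yaw -4.76
[389.  233.1 399.3 104.4] 32 [ 535.2 -239.3] [ 542.5 -152.4] yaw -4.76
[359.4 102.6 465.6 102.9] 65 [ 579.8 -154.3] [ 527. -150.] yaw 85.31
[359.4 102.6 465.6 102.9] 32 [ 579.7 -154.5] [ 516.8 -149.3] yaw 85.31
```

View pics/w2.png

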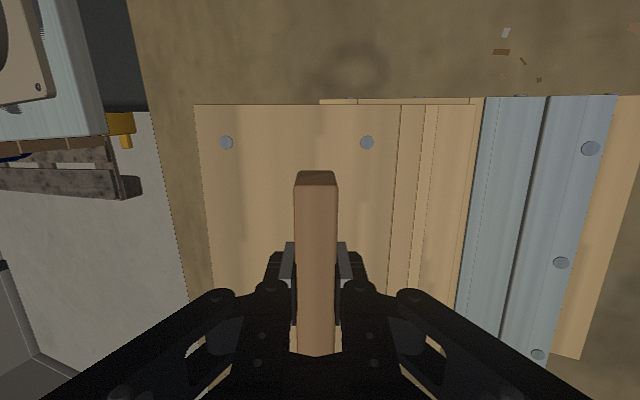

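apply_moves --angular '[[0,0,0.06],[0,0,0],[0,0,0],[0,0,0],[0,0,0],[0,0,0],[0,0,0],[0,0,0],[0,0,0],[0,0,0],[0,0,0],[0,0,0]]' --travel '[[0,0.025,0],[0,0,0],[0.09,-0.0065,-0.042],[0.09,-0.0065,-0.042],[0.09,-0.0065,-0.042],[0.09,-0.0065,-0.042],[0.09,-0.0065,-0.042],[0.09,-0.0065,-0.042],[0.09,-0.0065,-0.042],[0.09,-0.0065,-0.042],[0,0,0],[0,0,0]]' --jaw '[0,0,0,0,0,0,0,0,0,0,0,0]'

```text
time: 9.6
tool_pos: [553.1, -226.7, 117.7]
tcp_rot: [-155.0, -0.0, 85.8]
ft_force: [-0.8, 0.5, -3.6]
finger_gap: 16.1
grip_force: 98.4
```

apply_moves --angular '[[0,0,0],[0,0,0],[0,0,0],[0,0,0],[0,0,0]]' --travel '[[0.03,-0.002,-0.014],[0.03,-0.002,-0.014],[0.03,-0.002,-0.014],[0.03,-0.002,-0.014],[0,0,0]]' --jaw '[0,0,0,0,0]'

```text
time: 10.22
tool_pos: [558.0, -227.0, 115.3]
tcp_rot: [-155.0, -0.0, 85.8]
ft_force: [-0.5, -0.3, -3.6]
finger_gap: 16.2
grip_force: 98.4
```

apply_moves --angular '[[0,0,0],[0,0,0],[0,0,0]]' --travel '[[0.03,-0.002,-0.014],[0.03,-0.002,-0.014],[0,0,0]]' --jaw '[0,0,0]'

```text
time: 10.6
tool_pos: [560.4, -227.2, 114.2]
tcp_rot: [-155.0, -0.0, 85.8]
ft_force: [-0.2, 0.2, -3.4]
finger_gap: 16.2
grip_force: 98.4
```

Run:
```python
from bench import r
import cv2
s=r.sense();print(s['tool_pos'],s['ft_force'],s['wrist_torque'])
c=r.snapshot('side');cv2.imwrite('pics/s2.png',cv2.resize(c['color'][180:330,250:400,::-1],(600,600),interpolation=cv2.INTER_CUBIC))
```

```text
[ 560.41919187 -227.15515553  114.20415226] [-0.22707688  0.16078667 -3.41430546] [-0.02861376 -0.41243698 -0.09712612]
```

View pics/s2.png

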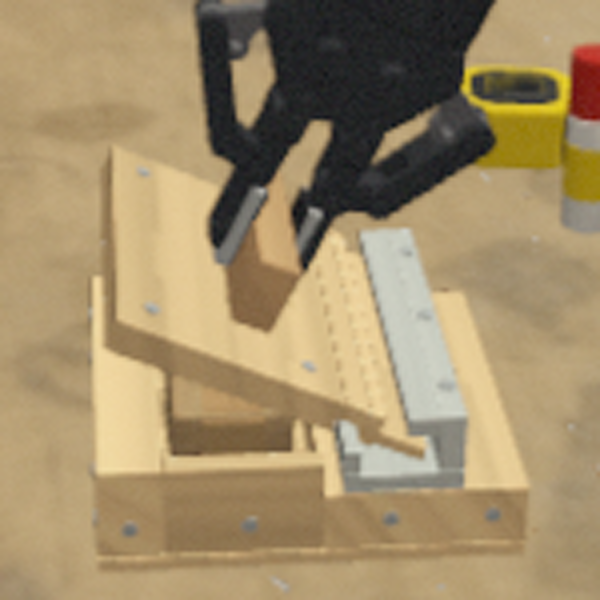

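The tongue is under the lip (tip at crop (425,455)), clear of the ridge and a few mm short of the groove back. Feeling forward in small steps.

apply_moves --angular '[[0,0,0],[0,0,0],[0,0,0]]' --travel '[[0.025,-0.002,-0.012],[0.025,-0.002,-0.012],[0,0,0]]' --jaw '[0,0,0]'

```text
time: 11.02
tool_pos: [562.4, -227.3, 113.3]
tcp_rot: [-155.0, -0.0, 85.8]
ft_force: [-0.3, -0.0, -2.8]
finger_gap: 16.1
grip_force: 98.4
```

apply_moves --angular '[[0,0,0],[0,0,0]]' --travel '[[0.025,-0.002,-0.012],[0,0,0]]' --jaw '[0,0]'

```text
time: 11.28
tool_pos: [563.4, -227.4, 112.8]
tcp_rot: [-155.0, -0.0, 85.8]
ft_force: [-0.0, 0.4, -3.7]
finger_gap: 16.1
grip_force: 98.4
```

apply_moves --angular '[[0,0,0],[0,0,0]]' --travel '[[0.025,-0.002,-0.012],[0,0,0]]' --jaw '[0,0]'

```text
time: 11.52
tool_pos: [564.3, -227.5, 112.3]
tcp_rot: [-155.0, -0.0, 85.8]
ft_force: [0.1, -0.5, -3.1]
finger_gap: 16.3
grip_force: 98.5
```

apply_moves --angular '[[0,0,0],[0,0,0]]' --travel '[[0.02,-0.0015,-0.009],[0,0,0]]' --jaw '[0,0]'

```text
time: 11.78
tool_pos: [564.5, -227.5, 112.1]
tcp_rot: [-154.9, -0.0, 85.8]
ft_force: [-5.6, 0.0, 0.1]
finger_gap: 16.6
grip_force: 98.6
```

apply_moves --angular '[[0,0,0],[0,0,0]]' --travel '[[0.02,-0.0015,-0.009],[0,0,0]]' --jaw '[0,0]'

```text
time: 12.02
tool_pos: [564.7, -227.6, 112.0]
tcp_rot: [-154.8, -0.0, 85.8]
ft_force: [-7.9, 0.8, 2.4]
finger_gap: 16.1
grip_force: 98.7
```

Contact felt at the groove back (−8 N). Backing off slightly, then lowering the front halfway while pivoting about the heel.

apply_moves --angular '[[0,0,0],[0,0,0],[-0.0113,-0.1558,0],[-0.0113,-0.1558,0],[-0.0113,-0.1558,0],[-0.0113,-0.1558,0],[-0.0113,-0.1558,0],[0,0,0]]' --travel '[[-0.04,0.003,0],[0,0,0],[-0.0305,0.0022,-0.026],[-0.0305,0.0022,-0.026],[-0.0305,0.0022,-0.026],[-0.0305,0.0022,-0.026],[-0.0305,0.0022,-0.026],[0,0,0]]' --jaw '[0,0,0,0,0,0,0,0]'

```text
time: 13.02
tool_pos: [557.9, -227.0, 106.5]
tcp_rot: [-161.3, -0.0, 85.8]
ft_force: [-3.5, -0.4, -5.5]
finger_gap: 16.2
grip_force: 98.1
```

apply_moves --angular '[[-0.0113,-0.1558,0],[-0.0113,-0.1558,0],[-0.0113,-0.1558,0],[-0.0113,-0.1558,0],[-0.0113,-0.1558,0],[0,0,0]]' --travel '[[-0.04,0.0028,-0.028],[-0.036,0.0025,-0.028],[-0.034,0.0025,-0.028],[-0.033,0.0023,-0.028],[-0.033,0.0023,-0.028],[0,0,0]]' --jaw '[0,0,0,0,0,0]'

```text
time: 13.78
tool_pos: [551.5, -226.8, 101.5]
tcp_rot: [-167.6, 0.0, 85.8]
ft_force: [-0.5, -0.6, -3.3]
finger_gap: 16.2
grip_force: 98.7
```

apply_moves --angular '[[-0.0113,-0.1558,0],[-0.0113,-0.1558,0],[-0.0113,-0.1558,0],[-0.0113,-0.1558,0],[-0.0113,-0.1558,0],[0,0,0]]' --travel '[[-0.0275,0.002,-0.031],[-0.0275,0.002,-0.031],[-0.0275,0.002,-0.031],[-0.0275,0.002,-0.031],[-0.0275,0.002,-0.031],[0,0,0]]' --jaw '[0,0,0,0,0,0]'

```text
time: 14.52
tool_pos: [545.3, -226.1, 94.6]
tcp_rot: [-173.8, -0.0, 85.8]
ft_force: [-0.1, 1.1, -2.8]
finger_gap: 16.4
grip_force: 98.7
```

apply_moves --angular '[[-0.0113,-0.1558,0],[-0.0113,-0.1558,0],[-0.0113,-0.1558,0],[-0.0113,-0.1558,0],[0,0,0]]' --travel '[[-0.022,0.0016,-0.029],[-0.022,0.0016,-0.029],[-0.022,0.0016,-0.029],[-0.022,0.0016,-0.029],[0,0,0]]' --jaw '[0,0,0,0,0]'

```text
time: 15.15
tool_pos: [541.7, -225.9, 89.9]
tcp_rot: [-178.7, -0.0, 85.8]
ft_force: [0.0, -0.2, -2.9]
finger_gap: 16.4
grip_force: 98.7
```

apply_moves --angular '[[-0.0113,-0.1558,0],[0,0,0],[0,0,0]]' --travel '[[-0.02,0.0015,-0.025],[0,0,-0.01],[0,0,0]]' --jaw '[0,0,0]'

```text
time: 15.52
tool_pos: [541.6, -225.9, 88.9]
tcp_rot: [180.0, -0.0, 85.8]
ft_force: [-0.3, -0.0, -1.3]
finger_gap: 16.5
grip_force: 99.0
```

apply_moves --angular '[[0,0,0],[0,0,0]]' --travel '[[0,0,-0.015],[0,0,0]]' --jaw '[0,0]'

```text
time: 15.78
tool_pos: [541.6, -225.9, 88.9]
tcp_rot: [-180.0, -0.0, 85.8]
ft_force: [-3.5, 1.7, 5.6]
finger_gap: 16.2
grip_force: 100.0
```

apply_moves --angular '[[0,0,0],[0,0,0],[0,0,0],[0,0,0],[0,0,0]]' --travel '[[0,0,0],[0,0,0],[0,0,0],[0,0,0],[0,0,0]]' --jaw '[0.4,0.55,0.55,0.55,0.55]'

```text
time: 16.4
tool_pos: [541.4, -225.9, 88.0]
tcp_rot: [-180.0, -0.0, 85.8]
ft_force: [0.3, -0.0, -0.7]
finger_gap: 47.0
grip_force: 0.0
```

apply_moves --angular '[[0,0,0],[0,0,0],[0,0,0],[0,0,0],[0,0,0],[0,0,0],[0,0,0]]' --travel '[[0,0,0.1],[0,0,0.4],[0,0,0.8],[0,0,0.9],[0,0,0.9],[0,0,0.6],[0,0,0]]' --jaw '[0.55,0.55,0.55,0.55,0.55,0.55,0.55]'

```text
time: 17.27
tool_pos: [542.9, -226.6, 240.2]
tcp_rot: [179.7, 0.1, 85.8]
ft_force: [-0.4, 1.0, -0.9]
finger_gap: 47.1
grip_force: 0.0
```

Run:
```python
from bench import r
import cv2,numpy as np
s=r.sense();print(s['time'],s['tool_pos'],s['tcp_rot'],s['ft_force'],s['finger_gap'])
c=r.snapshot('side');w=r.snapshot('wrist')
a=cv2.resize(c['color'][210:330,250:400,::-1],(750,600),interpolation=cv2.INTER_CUBIC)[:, :560]
b=cv2.resize(w['color'][:,:,::-1],(640,400))
import pickle;pickle.dump((s,c,w),open('d2.pkl','wb'))
cv2.imwrite('pics/f1.png',a);cv2.imwrite('pics/f2.png',b)
```

```text
17.275 [ 542.93971947 -226.62567303  240.24561293] [1.79668890e+02 1.18991583e-01 8.57950347e+01] [-0.38521589  0.97361651 -0.94782325] 47.084033508062866
```

View pics/f1.png

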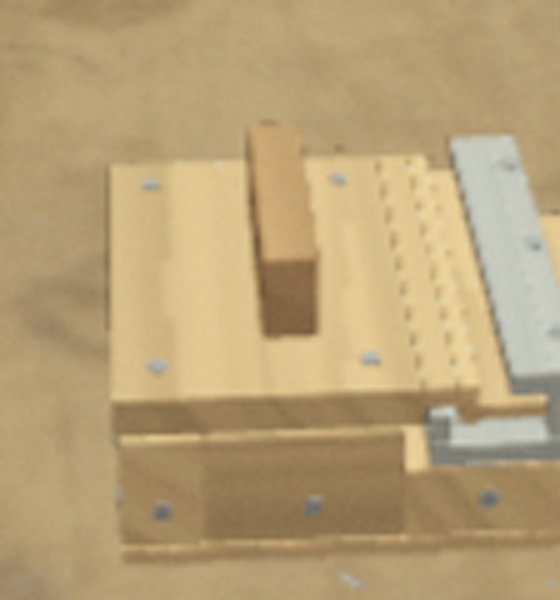

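View pics/f2.png

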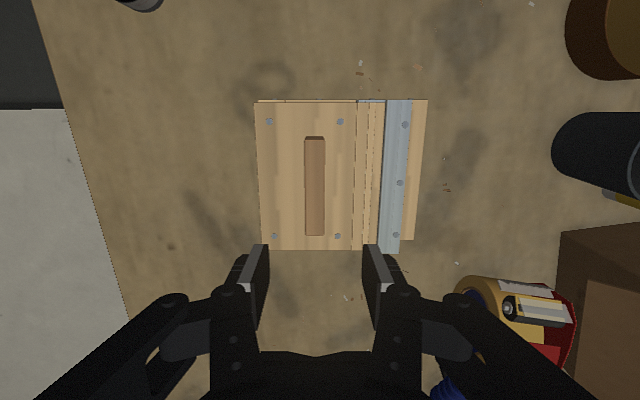

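The lid lies flat with the ridge in its recess (side crop (440,410)) and the tongue under the lip (545,405). In the wrist view it is square and centred on the case. Handing in.

```bash
python3 -c "
from bench import r
print(r.hand_in())"
```

```text
the job is handed in; nothing more can be done
None
```

The lid is on the case, flat, square and hooked behind the rail's ridge; I let go and handed the job in at about 17 s, and the highest force I read while working the joint was about 9 N.

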